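# Unload the burnisher case and hold its lid half open

## Task

I want to get at the burnishers in the wooden case, but a block is weighing its lid down. Take the block off the closed lid and set it down flat, the same way up, on the white board, then take the lid by its bar handle, lift it half-way to 45 degrees and keep it there: the lid falls shut by itself, so finish while still holding it at that angle. Leave the other things on the bench, and the board itself, where they are.

Things in the scene. Friction and masses are not known exactly. Their poses are not given: they have to be found in the camera images.
- case: Wooden case with brass corners, fixed to the bench, 140 (its x, front to back) x 190 (its y) x 85 mm high without the lid, walls 10 mm. Origin: centre of its underside, on the bench. Its front, with the handle, faces its -x; the hinge is along its far (+x) top edge. It stands turned by up to 0.42 rad either way about the vertical.
- lid_bar: Handle of the lid: round steel bar 10 mm thick, 110 mm long along the case's y, on two 8 mm arms at its ends. Origin: bar centre, 45 mm out from the lid's front edge (40 mm free there for a finger), at half the lid's thickness: 91 mm above the bench when shut. It can turn between finger pads. Axes: the lid's (x from front to hinge, y along the bar, z out of its top).
- lid_hinge (a point): Middle of the lid's hinge line, at the case's far top edge, 85 mm above the bench. The line runs along the case's y. The lid bar moves on a circle of 185 mm round it (bar 6 mm above the hinge line when shut).
- lid (a joint): Angle of the wooden lid (140 x 190 x 12 mm, about 0.35 kg) in rad: 0 shut, growing as its front edge rises; 0.785 is 45 degrees; the stop is at 1.45. It always falls shut when let go.
- weight_block: Pale cream block with rounded edges, 42 (its x) x 52 (its y) x 34 mm high, about 90 g. Origin: centre of its underside. It lies on the shut lid, on its middle or nearer the handle, 97 mm above the bench, turned any way up to 0.6 rad from the case.
- white_board: White board lying loose on the bench, 120 (its x) x 160 (its y) x 12 mm thick. Origin: centre of its underside. It lies to the left or to the right of the case, its long side roughly towards the back.
- wood_clamp: Bystander: wooden hand clamp with two jaws, 172 x 120 x 20 mm, lying on the side of the case where the board is not. Origin: centre of its underside.
- pot_a: Bystander: round lidded pot, diameter 63, height 72 mm; at the back on the left. Origin: centre of its underside.
- pot_b: Bystander: round lidded pot, diameter 57, height 80 mm; at the back on the left, farther out. Origin: centre of its underside.
- pot_c: Bystander: round lidded pot, diameter 57, height 80 mm; at the back on the right. Origin: centre of its underside.
- tape: Bystander: roll of tape lying flat, diameter 90, height 25 mm, at the left front of the case. Origin: centre of its underside.
- tin: Bystander: flat round tin, diameter 79, height 35 mm, at the back on the far right. Origin: centre of its underside.
Things that resemble listed ones, but are neither listed nor needed, are in the scene too. Several things have the shape of the weight_block; the one meant has the colours described above.

How it is judged:
By the outcome, as a careful person would: the job done as asked, in the order asked, and still so for the second after the job is handed in, while the arm keeps its last pose, push and grip.
It also fails if it takes over 45 s, if anything falls off the work surface, if the arm or the gripper's body presses on something with over 40 N, if the wrist force passes 120 N, or if a joint passes its speed limit or range.

## Robot

A 6-joint arm with a two-finger parallel gripper is mounted at the origin on the work surface; the furniture and walls round the work are solid. World frame = base frame: x ahead of the robot, y to its left, z up, the work surface at z = 0. Lengths are in m, angles in rad, forces in N, time in s.
With the tool pointing down it reaches from about 0.35 to 0.775 m from the base axis. Payload 5.5 kg.
Tool frame: the origin (TCP) lies between the finger pads, 19 mm behind the fingertips; this is the grasp point; z points along the fingers, y is the line along which they close (so a half turn about z gives the same grasp; the last joint's range is limited). The gripper opens to 85 mm and grips with 20 to 120 N. Pads are 22 mm wide; open, the fingers measure 114 mm over their backs; the gripper's body (76 mm by 85 mm) begins 54 mm behind the grasp point. The pads swing forward as they close: fully open they stand 13 mm farther back than shut.
Start: joints at [1.071, 0.313, 0.046, 1.304, 0, 1.431], TCP at [0.202, 0.538, 0.25] pointing down, gripper open.
Joint ranges: [-2.76, 2.76], [-0.86, 1.69], [-1.03, 1.26], [-2.2, 2.34], [-1.47, 1.5], [-3.14, 3.14]. Speed limits (rad/s): [2.57, 2.57, 3.14, 3.14, 3.14, 3.14].

## Interface

Orientations are given as a rotation vector (axis times angle).
In Python, from workcell import sense, grab_frame, hand_in gives the robot as it stands.
- The arm moves only by the tool step_arm, never from a script. Its arguments are lists of equal length, an entry for each row: "claw": the finger opening in mm, from 0 to 85.4; "dp": the shift along the world's x, y, z in units of 40 mm (1.0 is 40 mm), a list of three; "twist": the turn, a rotation vector about the world's x, y, z in degrees, a list of three. In form: {"claw": [claw, ...], "dp": [[dx, dy, dz], ...], "twist": [[ax, ay, az], ...]}. A call has 1 to 8 rows; each row shifts and turns the commanded pose from where the row before left it; what a row does not reach is not made up. A row lasts 1/12 s, in which the tool goes at most 41.7 mm and 7.16 degrees, less where a joint would pass 70% of its speed; a pose out of reach is approached as far as the arm can. A call is refused whole if a number of a shift passes 1 or a number of a turn 7.16, either way. A call with a gripper value outside its range is refused whole. The fingers move at their own pace and stop on an object; "squeeze" is the grip in N (left out, the last holds). Time passes only in rows, so rows that do not move let the fingers close. It gives the time, the measured TCP pose, the force, the opening and the grip force at its end, in the units of the state.
- sense(): the state, without advancing time (a new reading comes with each control period).
- grab_frame(name): name is "scene" or "top" or "wrist"; returns a dict with "pixels" (400x640x3 uint8, red, green, blue), "z_map" (400x640 float32, m along the optical axis (not along the pixel's ray), 0 where there is no reading), "camera_matrix" (3x3 intrinsics, pixels), "k1" (the pictures are not rectified: a ray, as slopes to the right and down, at radius r is drawn at 1 + k1 r^2 times it, then the intrinsics apply), "eye" and "orientation" of the camera in the world. Camera axes: x right, y down, z forward; pixel columns grow to the right and rows downward; lengths in m; the calibration is good to about 2 mm. A picture is of the moment at which its call begins.
- hand_in(): hands the job in; it is judged then, once.
The state is a dict: "time_s": time; "joint_pos": joint angles; "joint_vel": joint speeds; "effort": joint torques, N m; "eef_pos": TCP position; "tcp_rot": TCP orientation; "force": force on the tool from outside, world axes, zero at the start; "ft_torque": the same for the moment, N m; "grip_width": finger opening in m; "gripper_force": force on a finger pad.
Only numpy, scipy, OpenCV 4.12 (cv2) and the standard library are available. Lean on these libraries where they do the work, as an engineer would, in place of code of your own. Each camera call takes 0.05 s, during which the arm holds its last target. There are 200 camera calls.

## Working session

There is one attempt and no reset: what is moved stays moved. The work goes in short steps, Python scripts to look and compute and a tool call to move; the robot and the scene stay as the last step left them, time stands still between calls to the robot, and variables do not carry over. Pictures are saved under pics/ and viewed, at most 10 in all, crops included, and the job is handed in when it is done.

Besides the shell and the picture viewer there is one more tool, called after "Request:" as name(argument=value, ...) on one line, values as JSON. step_arm: Moves the arm, as the interface text tells. Its arguments: {"type":"object","properties":{"claw":{"type":"array"},"dp":{"type":"array"},"twist":{"type":"array"},"squeeze":{"type":"number"}},"required":["claw","dp","twist"]}

```bash
mkdir -p pics && cat > h.py <<'E'
import numpy as np, cv2, pickle
from scipy.spatial.transform import Rotation as R
def save(f,name):
    cv2.imwrite('pics/'+name+'.png',cv2.cvtColor(f['pixels'],cv2.COLOR_RGB2BGR)); pickle.dump(f,open('pics/'+name+'.pkl','wb'))
def load(n): return pickle.load(open('pics/'+n+'.pkl','rb'))
def rot(f):
    o=np.array(f['orientation'],float)
    return o if o.shape==(3,3) else (R.from_rotvec(o).as_matrix() if o.size==3 else R.from_quat(o).as_matrix())
def rays(f,uv):
    uv=np.asarray(uv,float).reshape(-1,2); K=np.array(f['camera_matrix']); k=float(f['k1'])
    d=np.c_[(uv[:,0]-K[0,2])/K[0,0],(uv[:,1]-K[1,2])/K[1,1]]
    s=d.copy()
    for _ in range(20): s=d/(1+k*(s**2).sum(1,keepdims=True))
    return np.c_[s,np.ones(len(s))]@rot(f).T   # scaled so z_cam=1
def plane(f,uv,z):
    r=rays(f,uv); e=np.array(f['eye']); return e+r*((z-e[2])/r[:,2:3])
def depth(f,uv):
    uv=np.asarray(uv).reshape(-1,2).astype(int); return np.array(f['eye'])+rays(f,uv)*f['z_map'][uv[:,1],uv[:,0]][:,None]
E
python3 - <<'E'
from h import *
from workcell import sense,grab_frame
print(sense())
for n in ['scene','top','wrist']:
    f=grab_frame(n); save(f,n+'0'); print(n,f['eye'],f['orientation'],f['camera_matrix'],f['k1'])
E
```

```text
{'time_s': 0.0, 'joint_pos': array([ 1.07139236e+00,  3.13995655e-01,  4.49913759e-02,  1.30360664e+00,
       -6.91488633e-06,  1.43120220e+00]), 'joint_vel': array([-9.85281014e-05, -9.01594641e-04, -5.62954799e-04, -1.17900990e-03,
        1.08861465e-03, -1.99257006e-04]), 'effort': array([-4.56525288e-05, -4.80625033e+01,  2.98536319e+01,  1.92358322e-02,
       -4.84113536e-05,  3.52435393e-06]), 'eef_pos': array([0.20223357, 0.53775565, 0.24911661]), 'tcp_rot': array([-5.62043092e-01, -3.09033414e+00,  2.70903712e-03]), 'force': array([ 0.42466383, -0.03137058, -0.16820659]), 'ft_torque': array([-0.04782211,  0.03655633,  0.02039737]), 'gripper_force': 0.0, 'grip_width': 0.08561614980584807}
scene [ 0.07095467 -0.59738083  0.531766  ] [-2.0140247   0.60649052 -0.32427717] [[379.54266977   0.         320.61903984]
 [  0.         379.54266977 196.46814507]
 [  0.           0.           1.        ]] -0.06409004960680587
top [0.29733789 0.0621827  1.12255836] [-2.14078637  2.13355544 -0.23495046] [[361.2007659    0.         308.45752601]
 [  0.         361.2007659  197.64632343]
 [  0.           0.           1.        ]] -0.052248589154333294
wrist [0.13383299 0.56173502 0.37222495] [2.37857729 1.64533918 0.23936088] [[341.47091587   0.         318.64240732]
 [  0.         341.47091587 201.56733323]
 [  0.           0.           1.        ]] -0.020735164820673658
```

View pics/top0.png

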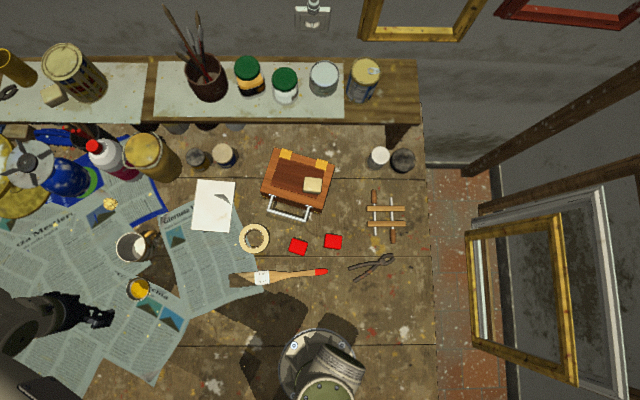

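View pics/scene0.png

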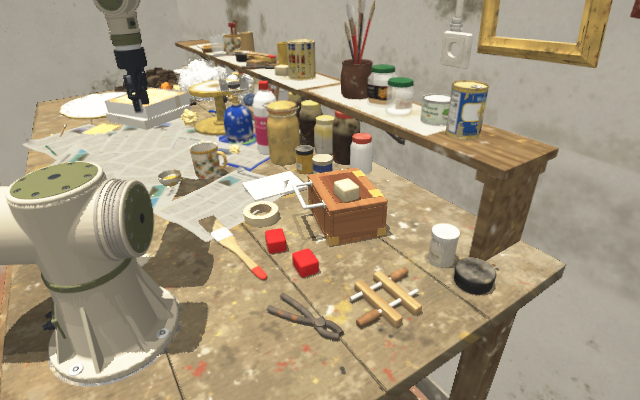

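Top view: case at about (298,182), cream block at (313,185), white bar handle at (288,212), board at (214,205), tape (254,238), clamp (386,215), red decoy blocks (298,246), (333,241). Scene view: block at (346,190), bar at (300,190), board at (275,186).

```bash
cat > m.py <<'E'
from h import *
def mask(f,c,r,lo,hi,dbg=None):
    hsv=cv2.cvtColor(f['pixels'],cv2.COLOR_RGB2HSV); m=cv2.inRange(hsv,np.array(lo),np.array(hi))
    b=np.zeros_like(m); b[c[1]-r[1]:c[1]+r[1],c[0]-r[0]:c[0]+r[0]]=1
    return m*b
def comp(m):
    n,l,s,ce=cv2.connectedComponentsWithStats((m>0).astype(np.uint8)); i=1+np.argmax(s[1:,4]); return (l==i).astype(np.uint8)
E
python3 - <<'E'
from m import *
t=load('top0');s=load('scene0')
for f,pts in ((t,[(313,185),(288,212),(270,170),(214,205),(320,180),(298,182)]),(s,[(346,188),(345,197),(303,190),(275,186),(325,184)])):
    hsv=cv2.cvtColor(f['pixels'],cv2.COLOR_RGB2HSV)
    for p in pts: print(p,hsv[p[1],p[0]],depth(f,[p])[0].round(4))
for n,f,(x,y) in (('t',t,(190,140)),('s',s,(240,150))):
    c=f['pixels'][y:y+110,x:x+160]; cv2.imwrite(f'pics/crop_{n}.png',cv2.cvtColor(cv2.resize(c,None,fx=5,fy=5,interpolation=cv2.INTER_CUBIC),cv2.COLOR_RGB2BGR))
# per-depth height map of top
v,u=np.mgrid[0:400,0:640]; P=depth(t,np.c_[u.ravel(),v.ravel()]); 
np.save('pics/P.npy',P.reshape(400,640,3)); Z=P[:,2].reshape(400,640)
def rep(name,m,z=None):
    m=comp(m); c,_=cv2.findContours(m,cv2.RETR_EXTERNAL,cv2.CHAIN_APPROX_NONE); c=max(c,key=cv2.contourArea).reshape(-1,2)
    h=np.median(Z[m>0]) if z is None else z
    q=plane(t,c,h)[:,:2]; r=cv2.minAreaRect((q*1000).astype(np.float32)); print(name,m.sum(),'z',h,r)
box=np.zeros((400,640),bool); box[140:225,250:345]=1
rep('lid',box&(Z>.085)&(Z<.107)); rep('blk',box&(Z>.115)&(Z<.145))
hsv=cv2.cvtColor(t['pixels'],cv2.COLOR_RGB2HSV)
b2=np.zeros((400,640),bool); b2[170:245,180:245]=1
rep('board',b2&(Z>.006)&(Z<.02)); rep('boardcol',b2&(hsv[...,1]<40)&(hsv[...,2]>170),0.012)
E
```

```text
(313, 185) [ 23  87 228] [0.5215 0.018  0.1328]
(288, 212) [ 21 128  60] [ 0.4646  0.0908 -0.0024]
(270, 170) [ 14 179 180] [0.5742 0.1424 0.0949]
(214, 205) [ 27  24 234] [0.4834 0.3208 0.0098]
(320, 180) [ 23  93 220] [ 0.5363 -0.0019  0.1322]
(298, 182) [  9 176  97] [0.5381 0.0601 0.0976]
(346, 188) [ 29  30 254] [0.5143 0.0019 0.1301]
(345, 197) [ 21  79 146] [ 0.5077 -0.0036  0.1118]
(303, 190) [ 19  78 108] [ 0.5475  0.2584 -0.    ]
(275, 186) [ 30   1 255] [0.4824 0.3092 0.0112]
(325, 184) [ 11 151 193] [0.522  0.0995 0.0959]
lid 3006 z 0.09727933202095651 ((530.2655029296875, 68.42430114746094), (189.1333465576172, 194.64065551757812), 73.83480834960938)
blk 275 z 0.1303362703150136 ((523.4453735351562, 19.91207504272461), (51.35238265991211, 44.60588836669922), 82.25601196289062)
board 2276 z 0.011568946042945893 ((460.370361328125, 307.92724609375), (161.17779541015625, 202.72604370117188), 85.69625091552734)
boardcol 1887 z 0.012 ((482.52911376953125, 324.0739440917969), (122.48933410644531, 158.88389587402344), 85.50149536132812)
```

View pics/crop_t.png

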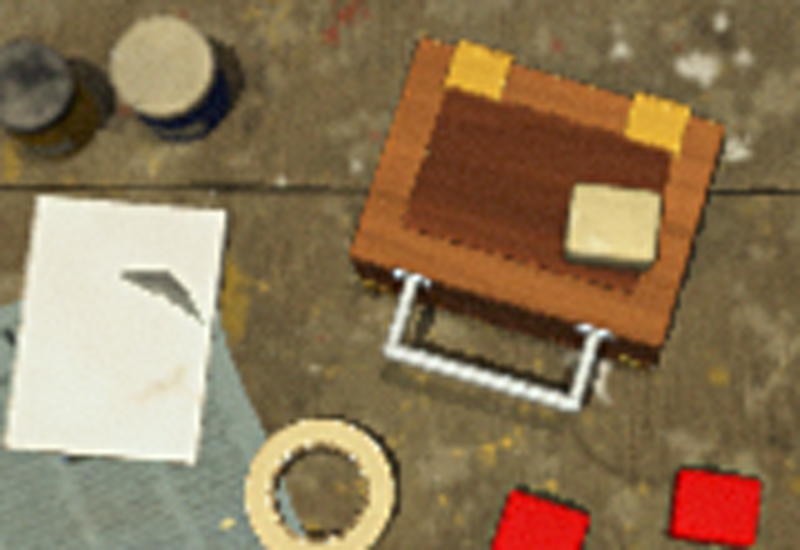

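View pics/crop_s.png

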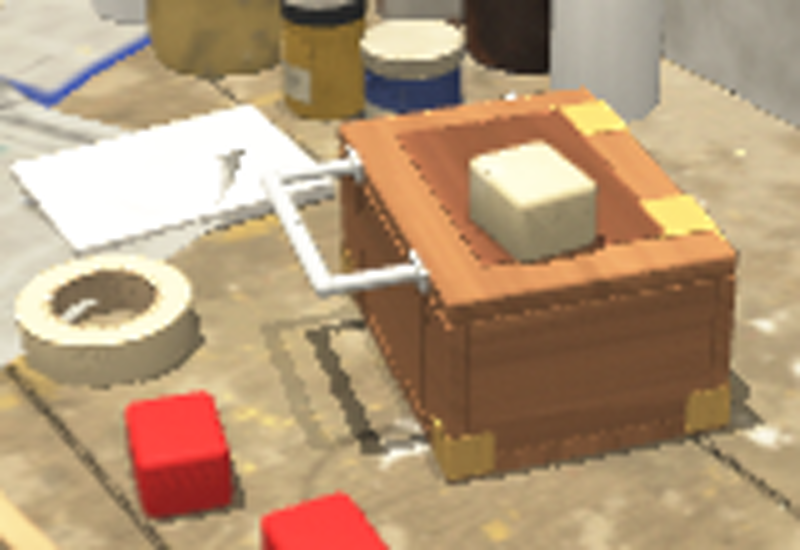

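Crops: top crop shows the lid corners at (420,38), (725,128), (660,348), (355,255) and bar ends (388,352), (578,405). The scene crop shows bar ends (270,180), (322,287) and the block top centred at about (533,172).

```bash
python3 - <<'E'
from m import *
t=load('top0');s=load('scene0')
T=lambda p:np.array(p)/5+[190,140]-.4
S=lambda p:np.array(p)/5+[240,150]-.4
def tri(a,b):
    A=rays(t,[a])[0];B=rays(s,[b])[0];ea=np.array(t['eye']);eb=np.array(s['eye'])
    k=np.linalg.lstsq(np.c_[A,-B],eb-ea,rcond=None)[0];p=ea+k[0]*A;q=eb+k[1]*B
    return ((p+q)/2).round(4),np.linalg.norm(p-q).round(4)
print('barL',tri(T((388,352)),S((270,180))),'barR',tri(T((578,405)),S((322,287))))
print('bar plane .091 top',plane(t,[T((388,352)),T((578,405))],.091).round(4))
print('bar plane .091 scene',plane(s,[S((270,180)),S((322,287))],.091).round(4))
print('lid BL,FR',tri(T((420,38)),S((340,126))),tri(T((660,345)),S((452,303))), 'BR',tri(T((725,128)),S((735,255))))
L=plane(t,[T((420,38)),T((725,128)),T((660,345)),T((355,258))],.097)[:,:2]
print(L.round(4),L.mean(0).round(4)); r=cv2.minAreaRect((L*1000).astype(np.float32));print(r)
# block colour masks, both views
hsv=lambda f:cv2.cvtColor(f['pixels'],cv2.COLOR_RGB2HSV)
v,u=np.mgrid[0:400,0:640]
for n,f,b in (('t',t,(295,170,330,200)),('s',s,(328,170,366,210))):
    P=depth(f,np.c_[u.ravel(),v.ravel()]).reshape(400,640,3)
    h=hsv(f); m=(h[...,1]<130)&(h[...,2]>150)&(P[...,2]>.124)&(u>b[0])&(u<b[2])&(v>b[1])&(v<b[3])
    m=comp(m); z=np.median(P[m>0][:,2]); c=max(cv2.findContours(m,0,1)[0],key=cv2.contourArea).reshape(-1,2)
    print(n,m.sum(),'z',z,cv2.minAreaRect((plane(f,c,z)[:,:2]*1000).astype(np.float32)),P[m>0].mean(0))
print('lid z scene', depth(s,[(325,184),(365,204)])[:,2],'top',depth(t,[(298,182),(265,186)])[:,2])
E
```

```text
barL (array([0.4579, 0.1478, 0.0897]), np.float64(0.0033)) barR (array([0.4257, 0.0388, 0.093 ]), np.float64(0.0001))
bar plane .091 top [[0.4562 0.1483 0.091 ]
 [0.426  0.0387 0.091 ]]
bar plane .091 scene [[0.4584 0.1452 0.091 ]
 [0.4272 0.0417 0.091 ]]
lid BL,FR (array([0.576 , 0.1541, 0.1087]), np.float64(0.1292)) (array([ 0.4617, -0.0091,  0.0958]), np.float64(0.003)) BR (array([ 0.5911, -0.0482,  0.0957]), np.float64(0.0018))
[[ 0.6436  0.1331]
 [ 0.59   -0.0475]
 [ 0.4602 -0.0083]
 [ 0.5101  0.1681]] [0.551  0.0613]
((550.688720703125, 62.401649475097656), (188.40884399414062, 137.9412384033203), 73.45775604248047)
t 243 z 0.13063528377295608 ((524.650390625, 19.838096618652344), (49.30303955078125, 39.809715270996094), 83.14924621582031) [0.52369022 0.02019993 0.13475301]
s 232 z 0.13014993681033227 ((522.43896484375, 13.86298942565918), (57.685428619384766, 44.26876449584961), 83.572265625) [0.52086878 0.01163808 0.1312923 ]
lid z scene [0.09588878 0.09515993] top [0.09757455 0.0974703 ]
```

Request:
step_arm(claw=[70,70,70,70,70,70,70,70], dp=[[0.5,-0.81,0],[0.5,-0.81,0],[0.5,-0.81,0],[0.5,-0.81,0],[0.5,-0.81,0],[0.5,-0.81,0],[0.5,-0.81,0],[0.5,-0.81,0]], twist=[[0,0,-5],[0,0,-5],[0,0,-5],[0,0,-5],[0,0,-5],[0,0,-5],[0,0,-5],[0,0,-5]], squeeze=40)

```text
time_s: 0.82
eef_pos: [0.3629, 0.2773, 0.2499]
tcp_rot: [1.591, 2.709, 0.0]
force: [0.7, 0.7, -0.3]
grip_width: 0.0701
gripper_force: 0.0
```

Request:
step_arm(claw=[70,70,70,70,70,70,70,70], dp=[[0.5,-0.81,0],[0.5,-0.81,0],[0.5,-0.81,0],[0.5,-0.81,0],[0.5,-0.81,0],[0.5,-0.81,0],[0.5,-0.81,0],[0.5,-0.81,0]], twist=[[0,0,-5],[0,0,-5],[0,0,-5],[0,0,-5],[0,0,-5],[0,0,-5],[0,0,-5],[0,0,-1]])

```text
time_s: 1.48
eef_pos: [0.523, 0.0179, 0.2498]
tcp_rot: [-2.35, -2.085, 0.0]
force: [1.1, 0.4, 0.4]
grip_width: 0.0702
gripper_force: 0.0
```

Request:
step_arm(claw=[70,70], dp=[[0,0,0],[0,0,0]], twist=[[0,0,0],[0,0,0]])

```text
time_s: 1.65
eef_pos: [0.523, 0.018, 0.2493]
tcp_rot: [-2.349, -2.085, 0.001]
force: [-1.3, 0.4, -0.4]
grip_width: 0.0701
gripper_force: 0.0
```

```bash
python3 - <<'E'
from m import *
from workcell import sense,grab_frame
f=grab_frame('wrist');save(f,'wrist1');s=sense()
M=R.from_rotvec(s['tcp_rot']).as_matrix();print(s['time_s'],s['eef_pos'],M.round(3).tolist(),s['grip_width'])
v,u=np.mgrid[0:400,0:640];P=depth(f,np.c_[u.ravel(),v.ravel()]).reshape(400,640,3)
m=(f['z_map']>0)&(P[...,2]>.122)&(P[...,2]<.14)&(abs(P[...,0]-.523)<.06)&(abs(P[...,1]-.02)<.06)
m=comp(m);z=np.median(P[m>0][:,2]);c=max(cv2.findContours(m,0,1)[0],key=cv2.contourArea).reshape(-1,2)
print(m.sum(),z,cv2.minAreaRect((plane(f,c,z)[:,:2]*1000).astype(np.float32)))
E
```

```text
1.7 [0.52215588 0.01927286 0.24938161] [[0.117, 0.993, -0.002], [0.993, -0.117, 0.001], [0.0, -0.002, -1.0]] 0.07011585862940709
3722 0.1297848125567988 ((525.6214599609375, 18.686241149902344), (51.53372573852539, 41.173065185546875), 83.16426086425781)
```

View pics/wrist1.png

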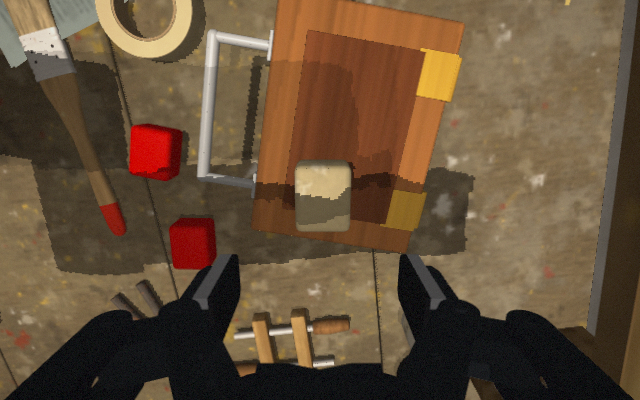

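Wrist view: block at (323,196) between finger lines, bar from (212,35) to (203,178); block centre about (0.525, 0.019).

Request:
step_arm(claw=[70,70,70,70,70,70], dp=[[0.05,0,-0.7],[0,0,-0.7],[0,0,-0.7],[0,0,-0.6],[0,0,-0.5],[0,0,0]], twist=[[0,0,0],[0,0,0],[0,0,0],[0,0,0],[0,0,0],[0,0,0]])

```text
time_s: 2.2
eef_pos: [0.5204, 0.0218, 0.1181]
tcp_rot: [-2.339, -2.089, 0.008]
force: [-1.3, -0.0, 0.4]
grip_width: 0.0704
gripper_force: 0.0
```

Request:
step_arm(claw=[36,36,36,36,36,36], dp=[[0,0,0],[0,0,0],[0,0,0],[0,0,0],[0,0,0],[0,0,0]], twist=[[0,0,0],[0,0,0],[0,0,0],[0,0,0],[0,0,0],[0,0,0]])

```text
time_s: 2.7
eef_pos: [0.5256, 0.0201, 0.1238]
tcp_rot: [2.344, 2.089, 0.004]
force: [-1.4, 3.0, 6.9]
grip_width: 0.0416
gripper_force: 41.3
```

Request:
step_arm(claw=[36,36,36,36], dp=[[0,0,0.4],[0,0,0.8],[0,0,0.8],[0,0,0]], twist=[[0,0,0],[0,0,0],[0,0,0],[0,0,0]])

```text
time_s: 3.03
eef_pos: [0.5278, 0.0193, 0.2086]
tcp_rot: [2.34, 2.084, 0.011]
force: [1.2, 0.6, -1.2]
grip_width: 0.0414
gripper_force: 41.0
```

Request:
step_arm(claw=[36,36,36,36,36,36,36,36], dp=[[-0.1,0.6,0],[-0.15,0.9,0],[-0.15,1,0],[-0.15,1,0],[-0.15,1,0],[-0.15,1,0],[-0.15,1,0],[-0.1,0.7,0]], twist=[[0,0,0],[0,0,0],[0,0,0],[0,0,0],[0,0,0],[0,0,0],[0,0,0],[0,0,0]])

```text
time_s: 3.7
eef_pos: [0.4797, 0.3108, 0.2022]
tcp_rot: [-2.344, -2.091, -0.002]
force: [0.1, -0.3, -1.6]
grip_width: 0.0415
gripper_force: 40.9
```

Request:
step_arm(claw=[36,36,36], dp=[[0,0.4,0],[0,0,0],[0,0,0]], twist=[[0,0,0],[0,0,0],[0,0,0]])

```text
time_s: 3.95
eef_pos: [0.4802, 0.3245, 0.2018]
tcp_rot: [2.344, 2.092, -0.0]
force: [-0.7, 0.4, -0.3]
grip_width: 0.0414
gripper_force: 40.9
```

```bash
python3 - <<'E'
from m import *
from workcell import sense,grab_frame
f=grab_frame('wrist');save(f,'wrist2');g=grab_frame('top');save(g,'top2');s=sense()
M=R.from_rotvec(s['tcp_rot']).as_matrix();print(s['time_s'],s['eef_pos'],M.round(3).tolist(),s['grip_width'],s['force'])
v,u=np.mgrid[0:400,0:640];P=depth(f,np.c_[u.ravel(),v.ravel()]).reshape(400,640,3)
h=cv2.cvtColor(f['pixels'],cv2.COLOR_RGB2HSV)
m=(f['z_map']>0)&(abs(P[...,2]-.012)<.01)&(abs(P[...,0]-.4825)<.1)&(abs(P[...,1]-.324)<.12)
print('board z',np.median(P[m&(h[...,1]<40)&(h[...,2]>150)][:,2]))
# block in grip: points above z .1
b=(f['z_map']>0)&(P[...,2]>.14)&(P[...,2]<.20)&(abs(P[...,0]-s['eef_pos'][0])<.04)&(abs(P[...,1]-s['eef_pos'][1])<.04)&(h[...,1]<130)&(h[...,2]>100)
print('block',b.sum(),P[b].min(0),P[b].max(0),np.percentile(P[b][:,2],[5,50,95]))
E
```

```text
4.05 [0.48048961 0.32301819 0.20190426] [[0.116, 0.993, -0.0], [0.993, -0.116, -0.001], [-0.001, -0.0, -1.0]] 0.04067860158140741 [-0.34515065  0.10092458 -1.02760706]
board z 0.011046157553498054
block 38 [0.46225417 0.34605321 0.17643492] [0.48701762 0.34867981 0.19924382] [0.17686911 0.17905    0.19714571]
```

View pics/wrist2.png

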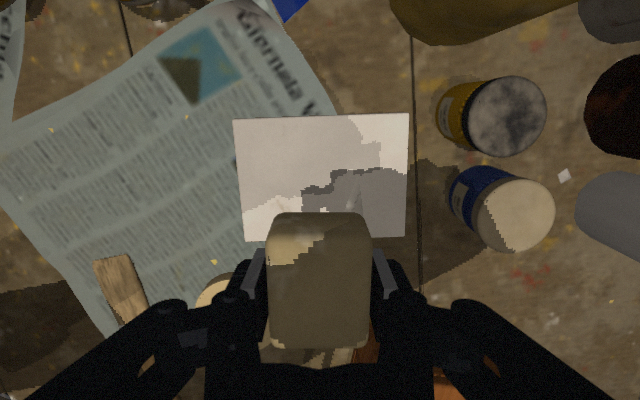

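Wrist view: the block hangs level in the fingers at (319,280), over the board spanning (235–408, 115–240+).

Request:
step_arm(claw=[36,36,36,36,36,36,36,36], dp=[[0,0,-0.6],[0,0,-0.8],[0,0,-0.8],[0,0,-0.8],[0,0,-0.5],[0,0,-0.4],[0,0,-0.1],[0,0,0]], twist=[[0,0,0],[0,0,0],[0,0,0],[0,0,0],[0,0,0],[0,0,0],[0,0,0],[0,0,0]])

```text
time_s: 4.72
eef_pos: [0.4798, 0.322, 0.041]
tcp_rot: [-2.348, -2.087, 0.005]
force: [-0.4, -0.3, -0.3]
grip_width: 0.0415
gripper_force: 40.8
```

Request:
step_arm(claw=[36,36,36,36], dp=[[0,0,-0.05],[0,0,-0.05],[0,0,0],[0,0,0]], twist=[[0,0,0],[0,0,0],[0,0,0],[0,0,0]])

```text
time_s: 5.05
eef_pos: [0.4812, 0.3241, 0.039]
tcp_rot: [2.346, 2.089, 0.003]
force: [0.6, 0.2, -0.9]
grip_width: 0.0414
gripper_force: 40.8
```

Request:
step_arm(claw=[36,36,36,36], dp=[[0,0,-0.05],[0,0,0],[0,0,0],[0,0,0]], twist=[[0,0,0],[0,0,0],[0,0,0],[0,0,0]])

```text
time_s: 5.38
eef_pos: [0.4811, 0.3241, 0.0389]
tcp_rot: [2.345, 2.089, 0.004]
force: [-4.5, -3.3, 13.4]
grip_width: 0.0413
gripper_force: 42.7
```

```bash
python3 -c "
from workcell import sense
s=sense();print(s['eef_pos'],s['force'],s['ft_torque'],s['gripper_force'])"
```

```text
[0.48114923 0.3241216  0.03886195] [-4.5293475  -3.30243801 13.40797641] [-0.600104    0.9344748   0.01548107] 42.726073265075684
```

Contact (13 N). Easing slightly, then releasing and rising.

Request:
step_arm(claw=[36,36,50,66,66,66], dp=[[0,0,0.03],[0,0,0],[0,0,0],[0,0,0],[0,0,0],[0,0,0]], twist=[[0,0,0],[0,0,0],[0,0,0],[0,0,0],[0,0,0],[0,0,0]])

```text
time_s: 5.88
eef_pos: [0.4804, 0.3238, 0.0369]
tcp_rot: [-2.346, -2.09, 0.0]
force: [-0.4, -0.4, 0.3]
grip_width: 0.0657
gripper_force: 0.0
```

Request:
step_arm(claw=[66,66,66,66,66,66,66,66], dp=[[0,0,0.4],[0,0,0.8],[0,0,0.8],[0,0,0.8],[0,0,0.8],[0,0,0.4],[0,0,0],[0,0,0]], twist=[[0,0,0],[0,0,0],[0,0,0],[0,0,0],[0,0,0],[0,0,0],[0,0,0],[0,0,0]])

```text
time_s: 6.55
eef_pos: [0.4811, 0.3241, 0.1981]
tcp_rot: [2.345, 2.089, 0.004]
force: [0.6, -0.6, 0.1]
grip_width: 0.0663
gripper_force: 0.0
```

```bash
python3 - <<'E'
from m import *
from workcell import sense,grab_frame
f=grab_frame('wrist');save(f,'wrist3');s=sense()
print(s['time_s'],s['eef_pos'],s['grip_width'])
v,u=np.mgrid[0:400,0:640];P=depth(f,np.c_[u.ravel(),v.ravel()]).reshape(400,640,3)
m=comp((f['z_map']>0)&(abs(P[...,2]-.046)<.008)&(abs(P[...,0]-.4825)<.05)&(abs(P[...,1]-.324)<.05))
c=max(cv2.findContours(m,0,1)[0],key=cv2.contourArea).reshape(-1,2);z=np.median(P[m>0][:,2])
print(m.sum(),z,np.percentile(P[m>0][:,2],[2,98]),cv2.minAreaRect((plane(f,c,z)[:,:2]*1000).astype(np.float32)))
h=cv2.cvtColor(f['pixels'],cv2.COLOR_RGB2HSV)
m=((f['z_map']>0)&(P[...,2]>.006)&(P[...,2]<.05)&(abs(P[...,0]-.4825)<.085)&(abs(P[...,1]-.324)<.1)).astype(np.uint8)
m=comp(m);c=max(cv2.findContours(m,0,1)[0],key=cv2.contourArea).reshape(-1,2);print('board',m.sum(),cv2.minAreaRect((plane(f,c,.012)[:,:2]*1000).astype(np.float32)))
E
```

```text
6.6 [0.48031242 0.32373902 0.19667661] 0.06584514090504691
2900 0.044812945115391106 [0.04074549 0.04639138] ((480.9051818847656, 322.6695251464844), (50.971092224121094, 41.29879379272461), 83.31884765625)
board 21540 ((482.5399169921875, 313.26531982421875), (137.96212768554688, 158.87718200683594), 85.53533172607422)
```

View pics/wrist3.png

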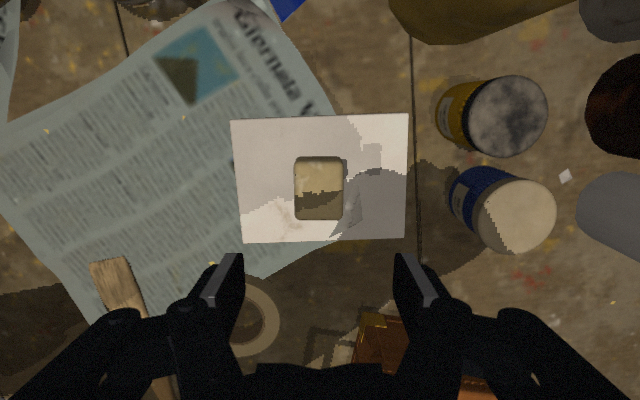

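Wrist view: block lies flat and upright at (319,188), mid-board (board 232–408, 115–242). Now to the bar.

Request:
step_arm(claw=[36,36,36,36,36,36,36,36], dp=[[-0.1,-0.5,0],[-0.15,-0.9,0],[-0.15,-0.9,0],[-0.15,-0.9,0],[-0.15,-0.9,0],[-0.15,-0.9,0],[-0.12,-0.75,0],[0,0,0]], twist=[[0,0,-1.6],[0,0,-1.6],[0,0,-1.6],[0,0,-1.6],[0,0,-1.6],[0,0,-1.6],[0,0,0],[0,0,0]])

```text
time_s: 7.27
eef_pos: [0.4394, 0.0898, 0.1952]
tcp_rot: [-2.517, -1.879, 0.007]
force: [-0.4, 0.6, -0.5]
grip_width: 0.036
gripper_force: 0.0
```

Request:
step_arm(claw=[36,36], dp=[[0,0,0],[0,0,0]], twist=[[0,0,0],[0,0,0]])

```text
time_s: 7.43
eef_pos: [0.4411, 0.0938, 0.1961]
tcp_rot: [-2.512, -1.884, 0.002]
force: [-0.1, 0.6, 0.1]
grip_width: 0.0357
gripper_force: 0.0
```

```bash
python3 - <<'E'
from m import *
from workcell import sense,grab_frame
f=grab_frame('wrist');save(f,'wrist4');s=sense()
M=R.from_rotvec(s['tcp_rot']).as_matrix();print(s['time_s'],s['eef_pos'],M.round(3).tolist(),s['grip_width'],s['joint_pos'].round(2))
v,u=np.mgrid[0:400,0:640]
for n in ('wrist1','wrist4'):
    f=load(n);P=depth(f,np.c_[u.ravel(),v.ravel()]).reshape(400,640,3)
    ax=np.array([.9593,-.2823]);q=(P[...,:2]-[.4415,.0937])@ax; w=(P[...,:2]-[.4415,.0937])@[.2823,.9593]
    m=comp((f['z_map']>0)&(abs(P[...,2]-.092)<.012)&(abs(q)<.03)&(abs(w)<.075))
    k=(m>0)&(abs(w)<.045)&(abs(q)<.02); uv=np.c_[u[k],v[k]]; X=plane(f,uv,.0945)
    A=np.c_[X[:,1]-.0937,np.ones(len(X))]; c=np.linalg.lstsq(A,X[:,0],rcond=None)[0]
    kk=m>0; W=w[kk]; 
    print(n,k.sum(),'z top',np.percentile(P[k][:,2],[50,95]),'x at y=.0937',c[1],'yaw',-np.degrees(np.arctan(c[0])),'w range',W.min(),W.max())
E
```

```text
7.4833 [0.44128672 0.09427135 0.19626279] [[0.279, 0.96, -0.002], [0.96, -0.279, 0.0], [-0.0, -0.002, -1.0]] 0.03623516420268112 [ 0.03  0.1  -0.35  1.12  0.    1.89]
wrist1 1497 z top [0.09414173 0.09582948] x at y=.0937 0.44417926574666095 yaw -16.49765834951763 w range -0.06103718515346908 0.0580651295503366
wrist4 1756 z top [0.09428685 0.09572082] x at y=.0937 0.4426269835830866 yaw -16.24128009393894 w range -0.06109099551385143 0.0583216895023349
```

View pics/wrist4.png

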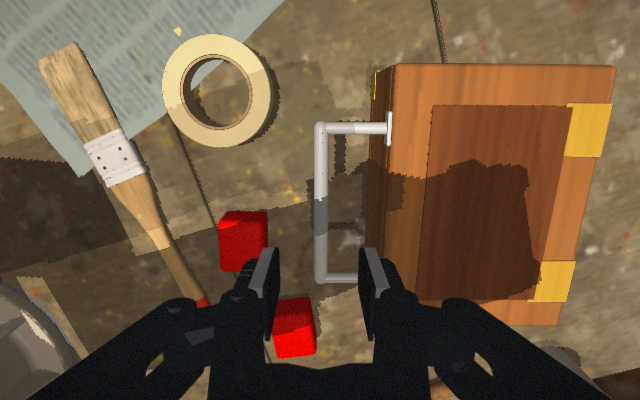

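Wrist view: bar runs vertically at column 321 (rows 125–280), centred between the open fingers (272 and 362). Descending onto it.

Request:
step_arm(claw=[36,36,36,36,36,36], dp=[[0.03,-0.02,-0.6],[0,0,-0.8],[0,0,-0.7],[0,0,-0.4],[0,0,-0.2],[0,0,0]], twist=[[0,0,0],[0,0,0],[0,0,0],[0,0,0],[0,0,0],[0,0,0]])

```text
time_s: 7.98
eef_pos: [0.4413, 0.094, 0.0872]
tcp_rot: [-2.509, -1.887, 0.005]
force: [0.1, 0.4, 0.1]
grip_width: 0.036
gripper_force: 0.0
```

Request:
step_arm(claw=[4,4,4,4,4,4,4], dp=[[0,0,0],[0,0,0],[0,0,0],[0,0,0],[0,0,0],[0,0,0],[0,0,0]], twist=[[0,0,0],[0,0,0],[0,0,0],[0,0,0],[0,0,0],[0,0,0],[0,0,0]])

```text
time_s: 8.57
eef_pos: [0.4424, 0.0939, 0.0903]
tcp_rot: [-2.511, -1.886, -0.002]
force: [-3.7, 3.9, 2.4]
grip_width: 0.0088
gripper_force: 39.0
```

```bash
python3 - <<'E'
import numpy as np
from workcell import sense
s=sense();p=s['eef_pos'];print(s['time_s'],p,s['force'],s['ft_torque'],s['gripper_force'],s['grip_width'])
ax=np.array([.9605,-.279]);r=.1851;a0=np.arcsin(.006/r);prev=(0,0)
for d in range(5,51,5):
    a=a0+np.radians(d);h=r*np.cos(a0)-r*np.cos(a);z=r*np.sin(a)-.006
    print(d,np.round(np.r_[ax*(h-prev[0]),z-prev[1]]/.04,2).tolist());prev=(h,z)
E
```

```text
8.5667 [0.44242938 0.0939018  0.0902698 ] [-3.69610607  3.9327141   2.41800154] [0.70595681 0.76101442 0.00427289] 39.03011977672577 0.008750483339637278
5 [0.03, -0.01, 0.4]
10 [0.06, -0.02, 0.4]
15 [0.1, -0.03, 0.39]
20 [0.13, -0.04, 0.38]
25 [0.16, -0.05, 0.37]
30 [0.19, -0.06, 0.35]
35 [0.22, -0.06, 0.33]
40 [0.25, -0.07, 0.31]
45 [0.27, -0.08, 0.29]
50 [0.29, -0.09, 0.26]
```

Request:
step_arm(claw=[4,4,4,4,4,4,4,4], dp=[[0.01,0,0.2],[0.02,-0.01,0.2],[0.03,-0.01,0.2],[0.03,-0.01,0.2],[0.05,-0.01,0.2],[0.05,-0.02,0.19],[0.06,-0.02,0.19],[0.07,-0.02,0.19]], twist=[[0,0,0],[0,0,0],[0,0,0],[0,0,0],[0,0,0],[0,0,0],[0,0,0],[0,0,0]])

```text
time_s: 9.23
eef_pos: [0.4545, 0.0903, 0.1532]
tcp_rot: [-2.509, -1.885, -0.001]
force: [-3.9, 6.2, -0.7]
grip_width: 0.0086
gripper_force: 38.9
```

Request:
step_arm(claw=[4], dp=[[0,0,0]], twist=[[0,0,0]])

```text
time_s: 9.32
eef_pos: [0.4548, 0.0902, 0.1541]
tcp_rot: [-2.51, -1.885, -0.002]
force: [-6.2, 6.5, 0.3]
grip_width: 0.0088
gripper_force: 39.2
```

Request:
step_arm(claw=[4,4,4,4,4,4,4,4], dp=[[0.08,-0.02,0.19],[0.08,-0.02,0.18],[0.09,-0.03,0.18],[0.1,-0.03,0.17],[0.11,-0.03,0.17],[0.11,-0.03,0.16],[0.12,-0.04,0.16],[0.13,-0.04,0.15]], twist=[[0,0,0],[0,0,0],[0,0,0],[0,0,0],[0,0,0],[0,0,0],[0,0,0],[0,0,0]])

```text
time_s: 9.98
eef_pos: [0.4854, 0.0812, 0.2081]
tcp_rot: [-2.506, -1.884, 0.002]
force: [-11.0, 7.8, 7.8]
grip_width: 0.0084
gripper_force: 39.3
```

Request:
step_arm(claw=[4,4,4,4], dp=[[0.13,-0.04,0.15],[0.14,-0.04,0.14],[0,0,0],[0,0,0]], twist=[[0,0,0],[0,0,0],[0,0,0],[0,0,0]])

```text
time_s: 10.32
eef_pos: [0.4965, 0.078, 0.2207]
tcp_rot: [-2.507, -1.885, 0.001]
force: [-13.3, 8.1, 11.7]
grip_width: 0.0084
gripper_force: 39.6
```

```bash
python3 - <<'E'
from m import *
from workcell import sense,grab_frame
s=sense();p=s['eef_pos'];print(s['time_s'],p,s['force'],s['ft_torque'],s['gripper_force'],s['grip_width'])
ax=np.array([.9605,-.279]);H=np.array([.6182,.0415]);d=(H-p[:2])@ax
print('angle by TCP',np.degrees(np.arctan2(p[2]-.085,d)-np.arcsin(.006/.185)),'r',np.hypot(d,p[2]-.085))
v,u=np.mgrid[0:400,0:640]
for n in ('scene','wrist','top'):
    f=grab_frame(n);save(f,n+'5');P=depth(f,np.c_[u.ravel(),v.ravel()])
    h=cv2.cvtColor(f['pixels'],cv2.COLOR_RGB2HSV).reshape(-1,3)
    q=(H-P[:,:2])@ax; w=(P[:,:2]-H)@[.279,.9605]
    k=(P[:,2]>.105)&(P[:,2]<.20)&(q>.01)&(q<.12)&(abs(w)<.09)&(h[:,1]>110)&(h[:,0]<18)&(f['z_map'].ravel()>0)
    if k.sum()<50: print(n,k.sum());continue
    X=np.c_[q[k],P[k][:,2]]; ok=np.ones(len(X),bool)
    for _ in range(6):
        c=np.polyfit(X[ok,0],X[ok,1],1); e=X[:,1]-np.polyval(c,X[:,0]); ok=abs(e)<max(.003,2*np.std(e[ok]))*.8
    print(n,k.sum(),ok.sum(),'lid angle',np.degrees(np.arctan(c[0])),'at q=0 z',c[1])
E
```

```text
10.3167 [0.49649903 0.07795317 0.22066594] [-13.27169538   8.11112498  11.65268234] [ 1.5342879   2.67230652 -0.01826966] 39.617403745651245 0.008369792429910329
angle by TCP 45.01661335397797 r 0.18587781625560618
scene 366 302 lid angle 43.40353127646896 at q=0 z 0.10591595801993918
wrist 25000 21826 lid angle 43.46035484182278 at q=0 z 0.10456040030616683
top 231 196 lid angle 43.35209600911239 at q=0 z 0.10436427275754005
```

View pics/scene5.png

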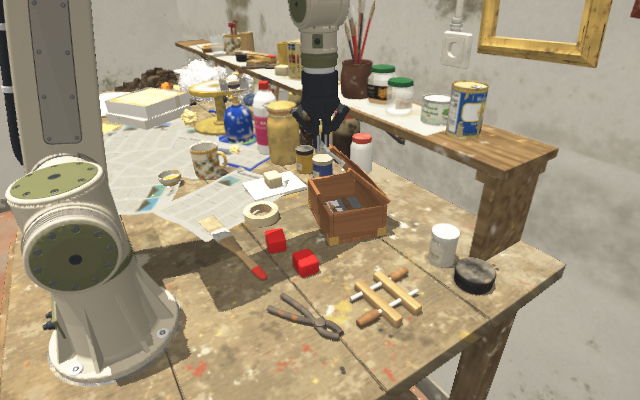

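Scene view: the lid stands open at about (358,170) with the gripper on its bar, the block is on the board (274,180), bystanders unmoved. The lid plane measures 43.4° in all three views, so I raise it slightly.

Request:
step_arm(claw=[4,4,4,4,4,4], dp=[[0.03,-0.01,0.05],[0.04,-0.01,0.06],[0,0,0],[0,0,0],[0,0,0],[0,0,0]], twist=[[0,0,0],[0,0,0],[0,0,0],[0,0,0],[0,0,0],[0,0,0]])

```text
time_s: 10.97
eef_pos: [0.5004, 0.0768, 0.2248]
tcp_rot: [-2.509, -1.886, -0.002]
force: [-8.3, 6.8, 7.7]
grip_width: 0.0085
gripper_force: 39.3
```

```bash
python3 - <<'E'
from m import *
from workcell import sense,grab_frame
s=sense();p=s['eef_pos'];print(s['time_s'],p,s['force'],s['ft_torque'],s['gripper_force'],s['grip_width'])
ax=np.array([.9605,-.279]);H=np.array([.6182,.0415])
v,u=np.mgrid[0:400,0:640]
for n in ('scene','wrist','top','wrist'):
    f=grab_frame(n);save(f,n+'6');P=depth(f,np.c_[u.ravel(),v.ravel()])
    h=cv2.cvtColor(f['pixels'],cv2.COLOR_RGB2HSV).reshape(-1,3)
    q=(H-P[:,:2])@ax; w=(P[:,:2]-H)@[.279,.9605]
    k=(P[:,2]>.105)&(P[:,2]<.20)&(q>.01)&(q<.12)&(abs(w)<.09)&(h[:,1]>110)&(h[:,0]<18)&(f['z_map'].ravel()>0)
    X=np.c_[q[k],P[k][:,2]]; ok=np.ones(len(X),bool)
    for _ in range(6):
        c=np.polyfit(X[ok,0],X[ok,1],1); e=X[:,1]-np.polyval(c,X[:,0]); ok=abs(e)<max(.003,2*np.std(e[ok]))*.8
    print(n,k.sum(),ok.sum(),'lid angle',np.degrees(np.arctan(c[0])),'at q=0 z',c[1])
f=load('top6');P=depth(f,np.c_[u.ravel(),v.ravel()]).reshape(400,640,3)
h=cv2.cvtColor(f['pixels'],cv2.COLOR_RGB2HSV)
m=(abs(P[...,2]-.046)<.008)&(abs(P[...,0]-.481)<.05)&(abs(P[...,1]-.323)<.05)
print('block px',m.sum(),P[m].mean(0) if m.any() else '')
E
```

```text
10.9667 [0.5004035  0.07681958 0.22477514] [-8.32836168  6.79310671  7.67246595] [ 1.33185059  1.7411391  -0.03079961] 39.31636691093445 0.008486800400764037
scene 285 227 lid angle 45.10420636943844 at q=0 z 0.10668284862092467
wrist 23432 20257 lid angle 45.198691369785635 at q=0 z 0.10542155351444354
top 200 166 lid angle 45.514457363707734 at q=0 z 0.10459600698486776
wrist 23435 20244 lid angle 45.19553724002621 at q=0 z 0.10542396709719727
block px 242 [0.47989105 0.32336936 0.04529175]
```

The lid stands at about 45.2° in three views, the grip is steady, and the block is on the board. Handing in.

```bash
python3 -c "
from workcell import hand_in
print(hand_in())"
```

```text
the job is handed in; nothing more can be done
None
```

The block is lying flat and the same way up at the middle of the white board, and the lid is held by its bar at about 45° (45.1–45.5° from three cameras); the job is handed in.

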